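# Load the pastille carrier and hold the run key turned

## Task

Set one of the two herb balls from the wooden rack in each of the two empty cups of the carrier, leaving the ball that is already in the carrier where it is. Then lift the red-headed key out of its wooden stand, push it down into the key switch until its collar is fully down on the steel plate (a little wiggling eases it past the sticky pins), and turn it a quarter turn clockwise (seen from above). The switch springs back if let go, so finish while still gripping the key and holding it turned, and do not shift the bottles standing by.

Things in the scene. Friction and masses are not known exactly. Their poses are not given: they have to be found in the camera images.
- ball_a_center (a point): centre of the yellow herb ball (24 mm diameter, 12 g, hard) that already sits in cup a of the carrier; leave it there
- ball_b_center (a point): centre of a loose herb ball, yellow, 24 mm diameter, 12 g, starting in a pocket of the rack, its centre 27 mm above the table
- ball_c_center (a point): centre of the other loose herb ball, alike, starting in the other pocket of the rack
- rack: fixed wooden block, 120 (x) x 50 (y) x 20 mm high, with two round pockets 25 mm wide and 5 mm deep at x = -32 and +32 mm; origin at the centre of its underside. A ball in a pocket stands 19 mm out of it, so grip it with the finger ends just above the block
- carrier: fixed aluminium tray 170 (x) x 62 (y) x 8 mm high carrying three white cups side by side along its x axis, 52 mm apart; origin at the centre of its underside
- well_a (a point): cup a (already filled): where the centre of a ball lies when seated in it, 27 mm above the table. Each cup is a white block 42 x 42 mm whose top is 20 mm above the table, with a round well 25 mm wide and 5 mm deep. Which of the three places cup a has changes from start to start. z points up, x along the carrier
- well_b (a point): cup b (empty at the start): where the centre of a seated ball lies; otherwise as cup a
- well_c (a point): cup c (empty at the start): where the centre of a seated ball lies; otherwise as cup a
- stand: fixed wooden block 60 x 60 x 40 mm high in which the key stands upright, its blade in a slot 14 x 7 mm; origin at the centre of its underside, x along the slot
- key: upright key, 50 g, the same either way round (half turn about z). Origin at the centre of the underside of its steel collar (24 mm diameter, 3 mm thick), z up. Below it a round neck 5 mm thick, then from 10 to 17 mm below the origin a blade 12 mm wide (x) and 5 mm thick (y), then a V-shaped tip 3 mm thick. In the stand the collar lies on the block, with 1 mm of play
- key_head (a point): middle of the key's red head, 18 mm above the key's origin. The head is 30 mm wide (x), 10 mm thick (y) and reaches from 3 to 34 mm above the origin. Pinch it from above across its thickness (y)
- key_tip (a point): lower end of the key's V-shaped tip, 23 mm below the key's origin
- lockbox: the key switch: fixed dull green box 90 x 90 x 70 mm high with a steel top plate; origin at the centre of its underside, x along the key slot. Two black marks on top lie in line with the slot, two green marks a quarter turn from it
- keyhole (a point): centre of the key slot at the top face of the switch's plate; z up, x along the slot. The slot is 17 (x) x 10 (y) mm at the face and narrows 1.5 to 3 mm below it to 14.5 x 6.5 mm. Fully home, the collar lies on the plate: the key's origin is at this point. The plate keeps the key from turning until it is within 3 mm of home
- pins (a point): where two sprung sticky pins cross the keyway, about 13 mm below the top face. They stop the key 9 to 7 mm short of home: a straight push past them takes about 15 to 25 N, but pressing with 5 to 15 N while twisting the key some 5 degrees to and fro eases it past
- plug (a joint): turn of the lock plug in rad: 0 at rest (slot in line with the plate's slot), growing clockwise seen from above, stop at 1.6. A spring pulls it back to 0, with 0.02 N m at 0 and about 0.085 N m at a quarter turn. The blade has about 0.12 rad of play in it, so the key leads the plug by that much
- amber: amber glass bottle with a black cap, 42 mm across, 75 mm high; bystander, origin at the centre of its underside
- white: white jar with a blue cap, 52 mm across, 80 mm high; bystander, origin at the centre of its underside
- tub: low white tub with a green cap, 60 mm across, 55 mm high; bystander, origin at the centre of its underside

How it is judged (in metres and radians):
On the way, in this order (a step that is already met when the one before it is completed fails the run):
1. a ball in each of the two empty cups (((distance between ball_b_center and well_b below 0.007 m and distance between ball_c_center and well_c below 0.007 m) or (distance between ball_b_center and well_c below 0.007 m and distance between ball_c_center and well_b below 0.007 m))), for 0.2 s.
2. key fully home in the switch, not yet turned (z of key in the frame of keyhole below 0.004 m and horizontal distance between key and keyhole below 0.004 m and angle between key's own z axis and vertical below 0.12 rad and value of joint plug below 0.4 rad), for 0.1 s.
At the end, for the whole second after the job is handed in: One ball seated in each cup (centre within 7 mm of its place, ball a in cup a); key upright within 0.12 rad, collar within 4 mm of the plate and of the keyhole centre; plug turned at least 1.36 rad; fingers on the key with over 1 N, key still (under 20 mm/s) (((distance between ball_b_center and well_b below 0.007 m and distance between ball_c_center and well_c below 0.007 m) or (distance between ball_b_center and well_c below 0.007 m and distance between ball_c_center and well_b below 0.007 m)) and distance between ball_a_center and well_a below 0.007 m and z of key in the frame of keyhole below 0.004 m and horizontal distance between key and keyhole below 0.004 m and angle between key's own z axis and vertical below 0.12 rad and value of joint plug above 1.36 rad and contact force between the fingers and key above 1 N and linear speed of key below 0.02 m/s); the arm keeps its last pose, push and grip.
It fails at once if the ball that was already in the carrier is knocked out of its cup (distance between ball_a_center and well_a above 0.012 m).
It fails at once if the bystander amber is shifted by more than 40 mm or tipped over (distance of amber from where it was at the start of the episode above 0.04 m or angle between amber's own z axis and vertical above 0.5 rad).
It fails at once if the bystander white is shifted by more than 40 mm or tipped over (distance of white from where it was at the start of the episode above 0.04 m or angle between white's own z axis and vertical above 0.5 rad).
It fails at once if the bystander tub is shifted by more than 40 mm or tipped over (distance of tub from where it was at the start of the episode above 0.04 m or angle between tub's own z axis and vertical above 0.5 rad).
It also fails if it takes over 67 s, if anything falls off the work surface, if the arm or the gripper's body presses on something with over 40 N, if the wrist force passes 120 N, or if a joint passes its speed limit or range.

## Robot

A 7-joint arm with a two-finger parallel gripper is mounted at the origin on the work surface. World frame = base frame: x ahead of the robot, y to its left, z up, the work surface at z = 0. Lengths are in m, angles in degrees, forces in N, time in s.
With the tool pointing down it reaches from about 0.35 to 0.9 m from the base axis. Payload 8.1 kg.
Tool frame: the origin (TCP) lies between the finger pads; the fingertips stand 25 mm ahead of it and the grasp point (between the pads) lies 6 mm ahead of it; z points along the fingers, x is the direction in which the jaws open and shut, and the axes are right-handed (so a half turn about z gives the same grasp; the last joint's range is limited). The gripper opens to 92 mm and grips with 3 to 60 N. Pads are 19 mm wide; open, the fingers measure 130 mm over their backs; the gripper's body (75 mm by 190 mm) begins 47 mm behind the grasp point.
Start: joints at [-82.483, 24.895, 1.432, 90.138, -0.665, 64.973, -4.303], TCP at [0.145, 0.608, 0.252] pointing down, gripper open.
Joint ranges: [-149.89, 149.89], [-25.12, 119.58], [-72.63, 75.52], [4.76, 147.25], [-75.54, 255.54], [6.69, 114.76], [-157.13, 157.13]. Speed limits (degrees/s): [127.2, 127.2, 172.46, 172.46, 180, 180, 180].

## Interface

Orientations are given as [roll, pitch, yaw] about the fixed x, y, z axes, in that order (R = Rz(yaw) Ry(pitch) Rx(roll)).
In Python, from plant import arm gives the robot as it stands. The module is installed in compiled form; this text tells all that it offers.
- The arm moves only by the shell command python3 -m jog 'ROWS' [FORCE]. ROWS is JSON, a list of rows, each a list of 3 entries, a list of its own where there are three numbers: the shift along the tool's x, y, z in mm, then the turn, a rotation vector about the tool's x, y, z in degrees, then the closure, from 0 (fully open) to 1 (shut). A call has 1 to 5 rows; each row is the pose to reach, as a shift and turn from the pose commanded when the call began, along the tool's axes at that moment; what a row does not reach only later rows make up. A row lasts 1/10 s, in which the tool goes at most 50 mm and 8.59 degrees, less where a joint would pass 70% of its speed; a pose out of reach is approached as far as the arm can. A call with a gripper value outside its range is refused whole. The fingers move at their own pace and stop on an object; FORCE is the grip in N (left out, the last holds). Time passes only in rows, so rows that repeat a pose let the fingers close. It gives the time, the measured TCP pose, the force and the opening at its end, in the units of the state.
- arm.state(): the state, without advancing time (a new reading comes with each control period).
- arm.snapshot(name): name is "scene" or "top" or "wrist"; returns the picture (480x640x3 uint8, red, green, blue); there is no depth.
- arm.camera_params(name): a dict with "intrinsics" (3x3 intrinsics, pixels), "D" ([k1, k2, p1, p2, k3] as OpenCV has them; the pictures are not rectified), "rvec" (rotation vector, rad) and "tvec" (3), from world to camera coordinates, as OpenCV has them. Camera axes: x right, y down, z forward; pixel columns grow to the right and rows downward; lengths in m; the calibration is good to about 2 mm. A picture is of the moment at which its call begins: read the wrist's pose just before it. camera_params takes no time and is no camera call; for the wrist camera it gives the pose at the moment of the call.
- arm.hand_in(): hands the job in, once; it reports no verdict.
The state is a dict: "clock": time; "q": joint angles; "qd": joint speeds; "joint_efforts": joint torques, N m; "position": TCP position; "orientation": TCP orientation; "wrist_force": force on the tool from outside, world axes, zero at the start; "ft_torque": the same for the moment, N m; "gripper_width": finger opening in m.
Only numpy, scipy, OpenCV 4.12 (cv2) and the standard library are available. Lean on these libraries where they do the work, as an engineer would, in place of code of your own. Each camera call takes 0.05 s, during which the arm holds its last target.

## Working session

There is one attempt and no reset: what is moved stays moved. The work goes in short steps, Python scripts to look and compute and a shell command to move; the robot and the scene stay as the last step left them, time stands still between calls to the robot, and variables do not carry over. Pictures are saved under pics/ and viewed, and the job is handed in when it is done.

```bash
mkdir -p pics; ls; python3 - <<'E'
from plant import arm
import cv2
print(arm.state())
for n in ("scene","top","wrist"):
    im=arm.snapshot(n); cv2.imwrite(f"pics/{n}0.png",im[:,:,::-1])
    p=arm.camera_params(n); print(n,p)
E
```

```text
pics
{'clock': 0.0, 'q': array([-82.48418835,  24.93650206,   1.43199237,  90.19120138,
        -0.66442158,  64.97445141,  -4.3040505 ]), 'qd': array([-0.00922757,  0.02000789, -0.01434613,  0.00484486,  0.02602923,
        0.03843025, -0.01252221]), 'joint_efforts': array([ 8.08212053e-05, -6.67837358e+01,  9.85167436e-01, -3.14464259e+01,
       -6.06247759e-02,  4.29005327e-02,  1.43860798e-04]), 'position': array([0.14473388, 0.60749808, 0.25093047]), 'orientation': array([1.79990851e+02, 9.33990118e-02, 7.65995237e+01]), 'wrist_force': array([-0.6507769 ,  0.61342557, -0.79242785]), 'ft_torque': array([ 0.0413541 ,  0.04755845, -0.0354045 ]), 'gripper_width': 0.0922406513837253}
scene {'intrinsics': array([[509.16145961,   0.        , 317.87851428],
       [  0.        , 509.16145961, 244.0641633 ],
       [  0.        ,   0.        ,   1.        ]]), 'D': array([-0.07494134,  0.        ,  0.        ,  0.        ,  0.        ]), 'rvec': array([ 1.89922042,  1.95046833, -0.50458999]), 'tvec': array([ 0.03051509, -0.47509061,  1.30199467])}
top {'intrinsics': array([[460.96988369,   0.        , 318.68509887],
       [  0.        , 460.96988369, 244.08024965],
       [  0.        ,   0.        ,   1.        ]]), 'D': array([0.02706458, 0.        , 0.        , 0.        , 0.        ]), 'rvec': array([ 2.15204082, -2.14683956,  0.11537578]), 'tvec': array([0.00227521, 0.60259298, 0.84382959])}
wrist {'intrinsics': array([[378.34206626,   0.        , 324.30951479],
       [  0.        , 378.34206626, 248.28908871],
       [  0.        ,   0.        ,   1.        ]]), 'D': array([-0.068395,  0.      ,  0.      ,  0.      ,  0.      ]), 'rvec': array([-2.27061965, -1.7931581 , -0.26811852]), 'tvec': array([-0.62321652, -0.03688708,  0.39290259])}
```

View pics/top0.png

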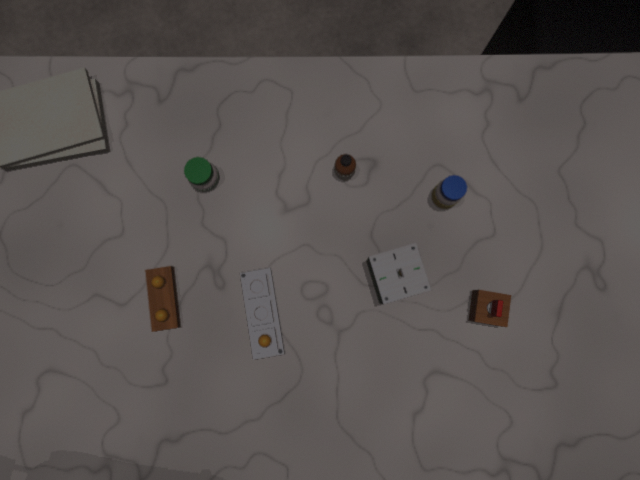

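View pics/scene0.png

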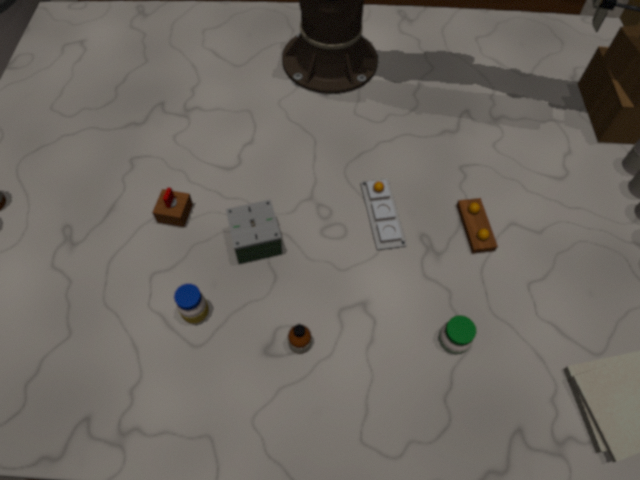

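View pics/wrist0.png

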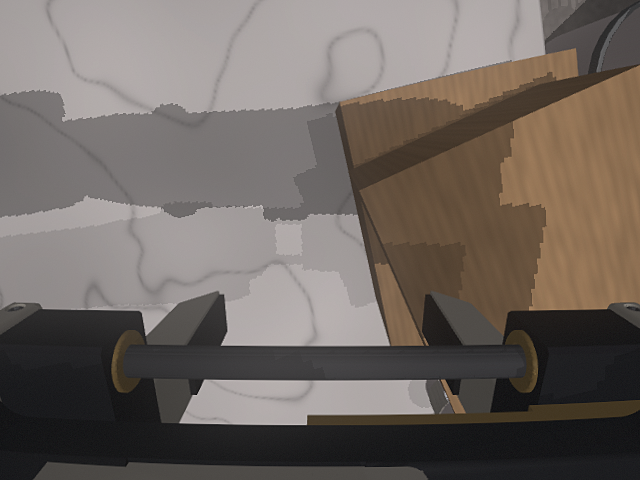

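```bash
cat > h.py <<'E'
import numpy as np, cv2
from scipy.spatial.transform import Rotation as R
from plant import arm
def snap(n,f):
    p=arm.camera_params(n); im=arm.snapshot(n)[:,:,::-1].copy(); cv2.imwrite("pics/"+f+".png",im); np.savez("pics/"+f+".npz",**p); return im,p
def load(f):
    return cv2.imread("pics/"+f+".png"),dict(np.load("pics/"+f+".npz"))
def ray(p,uv):
    uv=np.array(uv,float).reshape(-1,1,2)
    n=cv2.undistortPoints(uv,p["intrinsics"],p["D"]).reshape(-1,2)
    Rm=cv2.Rodrigues(p["rvec"])[0]; c=-Rm.T@p["tvec"]
    d=np.c_[n,np.ones(len(n))]@Rm
    return c,d
def plane(p,uv,z):
    c,d=ray(p,uv); return c+d*((z-c[2])/d[:,2])[:,None]
def tri(ps,uvs):
    A=np.zeros((3,3));b=np.zeros(3)
    for p,uv in zip(ps,uvs):
        c,d=ray(p,uv); d=d[0]/np.linalg.norm(d[0]); M=np.eye(3)-np.outer(d,d); A+=M;b+=M@c
    return np.linalg.solve(A,b)
def proj(p,X):
    return cv2.projectPoints(np.array(X,float).reshape(-1,3),p["rvec"],p["tvec"],p["intrinsics"],p["D"])[0].reshape(-1,2)
def blobs(im,lo,hi,amin=15):
    m=cv2.inRange(cv2.cvtColor(im,cv2.COLOR_BGR2HSV),np.array(lo),np.array(hi))
    n,l,s,c=cv2.connectedComponentsWithStats(m)
    return [(c[i].round(2).tolist(),s[i].tolist()) for i in range(1,n) if s[i][4]>=amin],m
def togo(target,yaw=None):
    """tool-frame shift mm and turn deg to reach TCP target pointing down"""
    s=arm.state(); r=R.from_euler("xyz",s["orientation"],degrees=True)
    t=r.inv().apply(np.array(target)-s["position"])*1000
    out=[t.round(1)]
    if yaw is not None:
        g=R.from_euler("xyz",[180,0,yaw],degrees=True); out.append((r.inv()*g).as_rotvec(degrees=True).round(2))
    return out
E
python3 - <<'E'
from h import *
for n in ("top","scene","wrist"):
    p=arm.camera_params(n); np.savez(f"pics/{n}0.npz",**p); print(n,ray(p,[320,240]))
for n in("top","scene"):
    im,p=load(n+"0")
    b,_=blobs(im,(14,150,90),(30,255,255))
    for c,s in b: print(n,"ball",c,s,plane(p,c,.027).round(4))
    b,_=blobs(im,(0,190,70),(6,255,255)); b2,_=blobs(im,(174,190,70),(180,255,255))
    for c,s in b+b2: print(n,"red",c,s,plane(p,c,.06).round(4))
    b,_=blobs(im,(50,150,30),(80,255,255)); 
    for c,s in b: print(n,"green",c,s,plane(p,c,.05).round(4))
    b,_=blobs(im,(110,150,50),(130,255,255)); 
    for c,s in b: print(n,"blue",c,s,plane(p,c,.08).round(4))
    b,_=blobs(im,(5,120,30),(14,255,200),60); 
    for c,s in b: print(n,"wood",c,s,plane(p,c,.02).round(4))
im,_=load("top0")
a=im[230:365,140:300]; b=im[230:365,360:520]
o=np.hstack([a,b]); o=cv2.resize(o,None,fx=2.5,fy=2.5,interpolation=cv2.INTER_CUBIC); o=cv2.convertScaleAbs(o,alpha=1.6)
cv2.imwrite("pics/topzoom.png",o)
E
```

```text
top (array([ 0.49354279, -0.01122   ,  0.9118451 ]), array([[ 0.13252462,  0.01412769, -0.99112265]]))
scene (array([ 1.06097263, -0.02011327,  0.89205656]), array([[-0.50505466,  0.00586822, -0.86311438]]))
wrist (array([0.06637771, 0.62567366, 0.38504338]), array([[ 0.26344093, -0.0765642 , -0.96194937]]))
top ball [156.0, 281.26] [152, 278, 9, 8, 50] [[0.5315 0.3161 0.027 ]]
top ball [159.65, 314.94] [156, 311, 8, 8, 52] [[0.4677 0.306  0.027 ]]
top ball [263.61, 340.61] [260, 337, 8, 8, 54] [[0.4203 0.1072 0.027 ]]
top red [499.68, 309.55] [497, 301, 6, 16, 47] [[ 0.4808 -0.3247  0.06  ]]
top blue [453.52, 187.33] [442, 176, 24, 24, 432] [[ 0.7024 -0.2438  0.08  ]]
top wood [344.75, 166.47] [336, 156, 19, 18, 194] [[ 0.7603 -0.0473  0.02  ]]
top wood [162.15, 298.4] [146, 267, 33, 64, 1360] [[0.4989 0.3052 0.02  ]]
top wood [491.01, 308.14] [474, 290, 37, 37, 828] [[ 0.4827 -0.3234  0.02  ]]
scene ball [378.39, 185.68] [374, 182, 9, 8, 57] [[0.4184 0.106  0.027 ]]
scene ball [474.7, 205.99] [470, 201, 11, 11, 87] [[0.4629 0.3051 0.027 ]]
scene ball [472.39, 222.75] [468, 215, 9, 16, 44] [[0.5043 0.2948 0.027 ]]
scene ball [483.7, 232.37] [479, 227, 11, 11, 87] [[0.5265 0.315  0.027 ]]
scene red [166.45, 194.04] [163, 189, 8, 11, 55] [[ 0.4771 -0.3239  0.06  ]]
scene green [460.28, 329.97] [446, 316, 29, 28, 615] [[0.7438 0.2362 0.05  ]]
scene blue [177.43, 294.5] [175, 286, 8, 19, 28] [[ 0.7036 -0.2608  0.08  ]]
scene wood [496.84, 4.17] [364, 0, 221, 14, 1411] [[-0.2406  0.4718  0.02  ]]
scene wood [172.68, 208.29] [153, 190, 39, 36, 786] [[ 0.4845 -0.3193  0.02  ]]
scene wood [475.72, 226.38] [458, 199, 39, 53, 957] [[0.5084 0.3031 0.02  ]]
scene wood [299.32, 338.23] [289, 328, 22, 20, 252] [[ 0.7553 -0.047   0.02  ]]
```

View pics/topzoom.png

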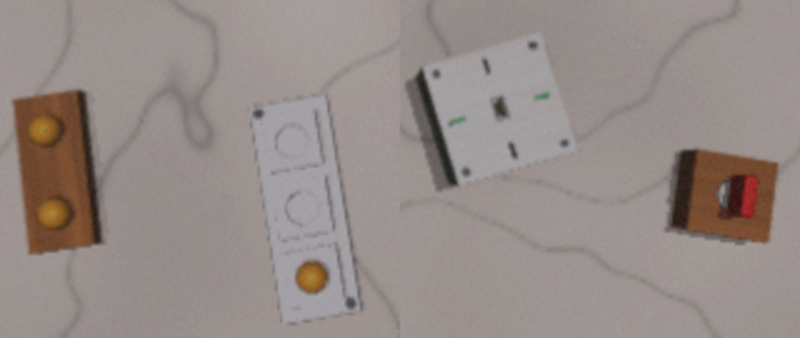

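```bash
python3 - <<'E'
from h import *
_,p=load("wrist0")
print(plane(p,[[340,103],[578,49],[360,185],[410,410],[640,65]],0).round(3).tolist())
print(plane(p,[[340,103],[578,49],[360,185],[410,410],[640,65]],.15).round(3).tolist())
_,q=load("scene0")
px=[[580,98],[605,140],[608,47],[634,143],[620,20]]
print(plane(q,px,0).round(3).tolist()); print(plane(q,px,.15).round(3).tolist())
print(tri([p,q],[[[340,103]],[[608,47]]]))
_,t=load("top0")
w=[[256,286],[260.4,313.2],[264.8,340.8]]
P=plane(t,w,.02);print(P)
hole=[360+101/2.5,230+107/2.5];print(hole)
print("hole",plane(t,[hole],.07), "marks",plane(t,[[360+86/2.5,230+66/2.5],[360+113/2.5,230+151/2.5],[360+57/2.5,230+121/2.5],[360+142/2.5,230+97/2.5]],.07))
print("tub",plane(t,[[199,171]],.055),"amber",plane(t,[[346,161]],.075))
E
python3 - <<'E'
import cv2
im=cv2.imread('pics/scene0.png')[0:240,400:640]
cv2.imwrite('pics/sz.png',cv2.resize(im,None,fx=2.5,fy=2.5))
E
```

```text
[[0.043, 0.646, 0.0], [0.043, 0.881, 0.0], [0.125, 0.648, 0.0], [0.412, 0.652, 0.0], [0.07, 0.945, 0.0]]
[[0.052, 0.638, 0.15], [0.052, 0.782, 0.15], [0.102, 0.639, 0.15], [0.278, 0.642, 0.15], [0.068, 0.821, 0.15]]
[[0.102, 0.635, 0.0], [0.24, 0.662, 0.0], [-0.106, 0.771, 0.0], [0.245, 0.735, 0.0], [-0.233, 0.846, 0.0]]
[[0.263, 0.525, 0.15], [0.378, 0.548, 0.15], [0.09, 0.638, 0.15], [0.382, 0.608, 0.15], [-0.015, 0.701, 0.15]]
[0.05680352 0.64797192 0.12871295]
[[0.52301846 0.12481752 0.02      ]
 [0.47113481 0.11527326 0.02      ]
 [0.41933373 0.10584148 0.02      ]]
[400.4, 272.8]
hole [[ 0.54607567 -0.14569517  0.07      ]] marks [[ 0.57602116 -0.13533925  0.07      ]
 [ 0.51425267 -0.15373315  0.07      ]
 [ 0.53580101 -0.11363687  0.07      ]
 [ 0.55344441 -0.17553596  0.07      ]]
tub [[0.74110834 0.23313864 0.055     ]] amber [[ 0.75437426 -0.04740098  0.075     ]]
```

View pics/sz.png

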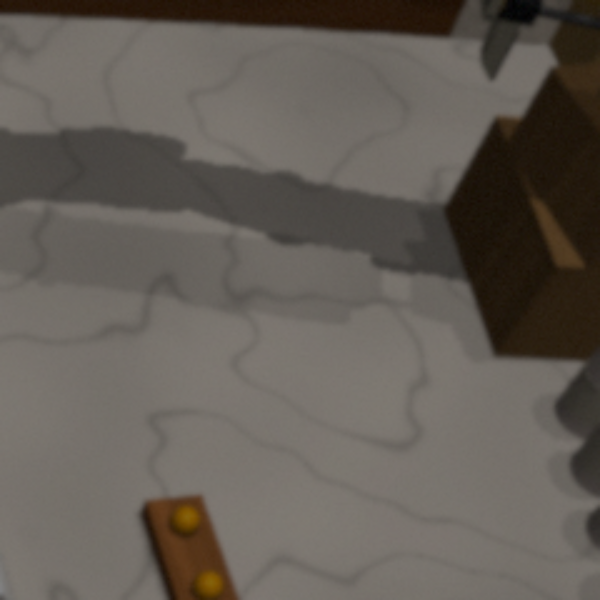

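```bash
python3 - <<'E'
from h import *
print(togo([0.49,0.31,0.2],99), arm.state()["clock"])
E
```

```text
[array([-209.5,  404.8,   51.4]), array([-1.00e-02,  7.00e-02, -2.24e+01])] 0.15
```

```bash
python3 -m jog '[[[-30,25,0],[0,0,0],0],[[-65,65,0],[0,0,0],0],[[-95,110,0],[0,0,-6],0],[[-120,150,0],[0,0,-12],0],[[-145,195,10],[0,0,-17],0]]' 15
python3 - <<'E'
from h import *
print(togo([0.49,0.31,0.2],99))
E
```

```text
clock: 0.65
position: [0.2972, 0.4249, 0.2437]
orientation: [179.9, -0.1, 93.9]
wrist_force: [1.3, 0.4, 0.1]
gripper_width: 0.092
[array([-127.7,  184.6,   43.7]), array([ 0.06, -0.08, -5.13])]
```

```bash
python3 -m jog '[[[-28,38,0],[0,0,-1.5],0],[[-56,76,10],[0,0,-3],0],[[-84,114,20],[0,0,-5],0],[[-112,152,30],[0,0,-5],0],[[-128,180,43],[0,0,-5],0]]'
python3 - <<'E'
from h import *
im,p=snap("wrist","w1")
print(togo([0.49,0.31,0.2],99)); print(arm.state()["position"])
E
```

```text
clock: 1.15
position: [0.4866, 0.3067, 0.1998]
orientation: [179.9, 0.1, 98.4]
wrist_force: [0.5, 1.3, 0.5]
gripper_width: 0.0916
[array([ 6.7,  0.8, -2.5]), array([ 0.08,  0.24, -0.84])]
[0.49011688 0.30324078 0.19754285]
```

View pics/w1.png

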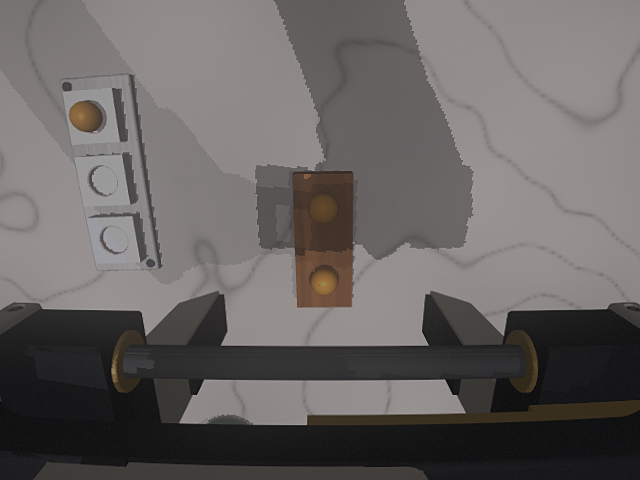

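```bash
python3 - <<'E'
from h import *
im,p=load("w1")
b,m=blobs(im,(10,140,40),(28,255,255),100)
for c,s in b: print(c,s,plane(p,c,.027).round(4))
hsv=cv2.cvtColor(im,cv2.COLOR_BGR2HSV)
print(hsv[208,323],hsv[281,323],hsv[230,340],hsv[295,340],hsv[116,86])
# ball circles
g=cv2.cvtColor(im,cv2.COLOR_BGR2GRAY)
for nm,lo,hi in(("ballH",(12,150,60),(28,255,255)),):
    b,m=blobs(im,lo,hi,60)
    for c,s in b: print(nm,c,s)
cc=cv2.HoughCircles(cv2.medianBlur(g,3),cv2.HOUGH_GRADIENT,1.0,30,param1=80,param2=14,minRadius=11,maxRadius=20)
for x,y,r in cc[0]: print([x,y,r],plane(p,[x,y],.027).round(4),plane(p,[x,y],.02).round(4))
E
```

```text
[323.51, 283.07] [312, 272, 24, 23, 423] [[0.5323 0.3118 0.027 ]]
[ 17 140 100] [ 19 144 152] [11 93 66] [ 11 111 106] [ 15 132 126]
ballH [323.45, 283.91] [314, 274, 20, 20, 202]
[np.float32(86.5), np.float32(115.5), np.float32(17.2)] [[0.4192 0.1051 0.027 ]] [[0.4195 0.1007 0.02  ]]
[np.float32(323.5), np.float32(278.5), np.float32(14.1)] [[0.528  0.3111 0.027 ]] [[0.5308 0.3115 0.02  ]]
[np.float32(117.5), np.float32(236.5), np.float32(17.2)] [[0.5162 0.1305 0.027 ]] [[0.5187 0.1267 0.02  ]]
[np.float32(103.5), np.float32(178.5), np.float32(15.2)] [[0.4678 0.1189 0.027 ]] [[0.4692 0.1149 0.02  ]]
[np.float32(130.5), np.float32(340.5), np.float32(11.6)] [[0.6174 0.1405 0.027 ]] [[0.6222 0.137  0.02  ]]
```

```bash
python3 - <<'E'
from h import *
for n in("w1","top0","scene0"):
    im,p=load(n)
    hsv=cv2.cvtColor(im,cv2.COLOR_BGR2HSV)
    b,m=blobs(im,(13,118,40),(30,255,255),40)
    cv2.imwrite("pics/m_%s.png"%n,m)
    for c,s in b:
        if s[4]>2000: continue
        cs,_=cv2.findContours((m[s[1]:s[1]+s[3],s[0]:s[0]+s[2]]),0,2); k=max(cs,key=len); (x,y),r=cv2.minEnclosingCircle(k); x+=s[0];y+=s[1]
        print(n,c,s,(round(x,1),round(y,1),round(r,1)),plane(p,c,.027).round(4)[0],plane(p,[x,y],.027).round(4)[0])
s,top=load("scene0")[1],load("top0")[1]
E
```

```text
w1 [80.61, 115.31] [70, 102, 23, 29, 481] (81.5, 116.0, 14.2) [0.4196 0.1001 0.027 ] [0.4201 0.1009 0.027 ]
w1 [322.75, 208.63] [309, 195, 29, 28, 630] (322.9, 208.7, 14.2) [0.4671 0.3016 0.027 ] [0.4672 0.3017 0.027 ]
w1 [323.63, 281.99] [311, 269, 27, 27, 570] (323.6, 282.0, 13.6) [0.5313 0.3117 0.027 ] [0.5313 0.3117 0.027 ]
w1 [528.93, 373.88] [512, 342, 26, 51, 375] (526.5, 367.0, 25.4) [0.5984 0.5242 0.027 ] [0.5911 0.5191 0.027 ]
w1 [116.35, 382.12] [112, 373, 12, 19, 92] (118.0, 382.5, 9.9) [0.6678 0.1247 0.027 ] [0.6679 0.1264 0.027 ]
top0 [157.32, 281.38] [151, 274, 14, 16, 154] (157.4, 281.4, 7.8) [0.5313 0.3135 0.027 ] [0.5313 0.3133 0.027 ]
top0 [161.01, 314.99] [153, 307, 16, 16, 165] (160.5, 314.5, 8.7) [0.4676 0.3034 0.027 ] [0.4685 0.3044 0.027 ]
top0 [264.26, 340.37] [259, 335, 12, 12, 112] (264.3, 340.4, 5.9) [0.4207 0.106  0.027 ] [0.4206 0.1059 0.027 ]
scene0 [631.84, 29.35] [621, 11, 19, 41, 415] (631.5, 31.0, 21.4) [-0.1549  0.8432  0.027 ] [-0.1474  0.8397  0.027 ]
scene0 [602.98, 50.62] [599, 48, 10, 8, 50] (603.5, 50.2, 5.0) [-0.054  0.728  0.027] [-0.0558  0.73    0.027 ]
scene0 [623.97, 118.51] [599, 72, 41, 71, 1218] (618.8, 108.3, 37.4) [0.1927 0.7104 0.027 ] [0.1593 0.7073 0.027 ]
scene0 [378.21, 186.47] [374, 182, 10, 10, 78] (378.1, 186.5, 4.9) [0.4204 0.1056 0.027 ] [0.4204 0.1054 0.027 ]
scene0 [172.3, 206.56] [154, 192, 35, 27, 477] (171.0, 203.5, 19.5) [ 0.4849 -0.3184  0.027 ] [ 0.4774 -0.3224  0.027 ]
scene0 [476.63, 224.65] [458, 199, 38, 53, 1178] (475.5, 225.5, 29.3) [0.5086 0.3029 0.027 ] [0.5107 0.3003 0.027 ]
scene0 [197.84, 316.51] [184, 305, 24, 18, 142] (195.5, 312.0, 13.0) [ 0.7224 -0.2325  0.027 ] [ 0.7138 -0.2379  0.027 ]
scene0 [299.23, 338.95] [289, 329, 22, 18, 194] (299.2, 336.4, 10.8) [ 0.7591 -0.0469  0.027 ] [ 0.7545 -0.0471  0.027 ]
```

```bash
python3 - <<'E'
from h import *
s=arm.state();print(s["position"],s["orientation"]);print(togo([0.531,0.3125,0.048],99))
E
```

```text
[0.49011688 0.30324078 0.19754285] [179.92245685   0.23901716  98.15716859]
[array([  4. ,  41.6, 149.6]), array([ 0.08,  0.24, -0.84])]
```

```bash
python3 -m jog '[[[3,40,30],[0,0,-1],0.4],[[4,41,65],[0,0,-1],0.5],[[4,41,95],[0,0,-1],0.5],[[4,41,115],[0,0,-1],0.5],[[4,41,115],[0,0,-1],0.5]]' 15
python3 - <<'E'
from h import *
print(togo([0.531,0.3125,0.048],99))
E
```

```text
clock: 1.7
position: [0.5215, 0.3189, 0.0818]
orientation: [-179.7, 0.1, 99.6]
wrist_force: [-0.1, -0.9, 0.8]
gripper_width: 0.056
[array([-7.8,  8.5, 33.8]), array([-0.31,  0.15,  0.62])]
```

```bash
python3 -m jog '[[[-5,5,10],[0,0,0],0.5],[[-5,5,10],[0,0,0],0.5],[[-5,5,10],[0,0,0],0.5]]' 15
python3 - <<'E'
from h import *
print(togo([0.531,0.3125,0.048],99))
E
```

```text
clock: 2.0
position: [0.5302, 0.3157, 0.0758]
orientation: [179.9, -0.0, 99.6]
wrist_force: [-0.7, 1.0, 0.1]
gripper_width: 0.0463
[array([-3.3,  0.3, 27.8]), array([ 0.07, -0.02,  0.56])]
```

```bash
python3 -m jog '[[[-2,0,15],[0,0,0],0.5],[[-2,0,28],[0,0,0],0.5],[[-2,0,28],[0,0,0],0.5],[[-2,0,28],[0,0,0],0.9],[[-2,0,28],[0,0,0],0.9]]' 12
python3 -m jog '[[[0,0,0],[0,0,0],0.95],[[0,0,0],[0,0,0],0.95],[[0,0,0],[0,0,0],0.95]]' 12
```

```text
clock: 2.5
position: [0.5298, 0.314, 0.0474]
orientation: [180.0, -0.0, 99.6]
wrist_force: [-0.3, -0.6, 0.0]
gripper_width: 0.0344
clock: 2.8
position: [0.5299, 0.3139, 0.0472]
orientation: [180.0, -0.0, 99.6]
wrist_force: [-0.2, -0.5, 2.0]
gripper_width: 0.0228
```

```bash
python3 -m jog '[[[0,0,-20],[0,0,0],0.95],[[0,0,-40],[0,0,0],0.95],[[0,0,-50],[0,0,0],0.95],[[-30,0,-50],[0,0,0],0.95],[[-70,0,-50],[0,0,0],0.95]]' 12
python3 - <<'E'
from h import *
print(togo([0.5226,0.1248,0.09],100.6),arm.state()["gripper_width"])
E
```

```text
clock: 3.3
position: [0.541, 0.2469, 0.0972]
orientation: [179.9, -0.1, 99.9]
wrist_force: [-0.2, -1.6, -0.4]
gripper_width: 0.023
[array([-117.1,  -39.1,    6.9]), array([ 0.06, -0.1 , -0.74])] 0.022977997746782136
```

```bash
python3 -m jog '[[[-40,-13,0],[0,0,-1],0.95],[[-80,-30,0],[0,0,-1],0.95],[[-110,-38,3],[0,0,-1],0.95],[[-115,-38,3],[0,0,-1],0.95],[[-115,-38,3],[0,0,-1],0.95]]' 12
python3 - <<'E'
from h import *
print(togo([0.5226,0.1248,0.09],100.6),arm.state()["gripper_width"])
im,p=snap("wrist","w2")
E
```

```text
clock: 3.8
position: [0.5233, 0.1239, 0.0939]
orientation: [180.0, 0.0, 100.5]
wrist_force: [0.3, -0.5, 1.5]
gripper_width: 0.0227
[array([ 1.1, -0.5,  3.9]), array([ 0.  ,  0.01, -0.14])] 0.022711444257831722
```

View pics/w2.png

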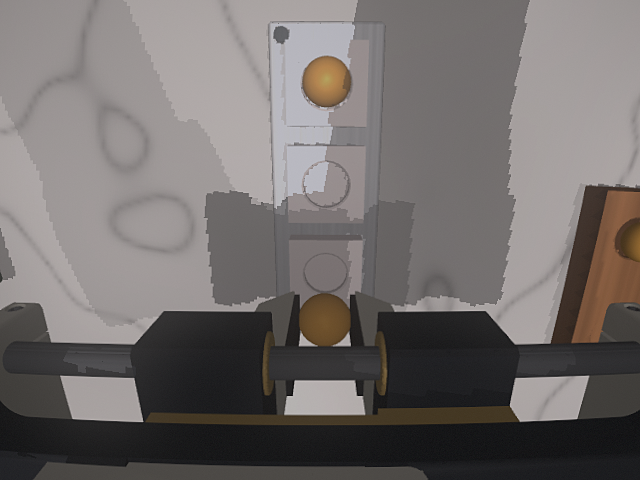

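```bash
python3 - <<'E'
from h import *
im,p=load("w2")
print(plane(p,[[325.5,272],[326,185]],.02).round(4).tolist(), "a",plane(p,[326,82],.027).round(4), "held",plane(p,[325,320],.0735).round(4), "tcp",arm.state()["position"])
E
```

```text
[[0.5213, 0.1234, 0.02], [0.4712, 0.1145, 0.02]] a [[0.4201 0.1049 0.027 ]] held [[0.5243 0.1237 0.0735]] tcp [0.52341334 0.12552337 0.0939915 ]
```

```bash
python3 -m jog '[[[0,-1,20],[0,0,0],0.95],[[0,-1,36],[0,0,0],0.95],[[0,-1,45],[0,0,0],0.95],[[0,-1,45],[0,0,0],0.95],[[0,-1,45],[0,0,0],0.95]]' 12
python3 -m jog '[[[0,0,0],[0,0,0],0.8],[[0,0,0],[0,0,0],0.6],[[0,0,0],[0,0,0],0.5],[[0,0,0],[0,0,0],0.5],[[0,0,-15],[0,0,0],0.5]]' 12
python3 -m jog '[[[0,0,-20],[0,0,0],0.5],[[0,0,-40],[0,0,0],0.5],[[40,-10,-40],[0,0,0],0.5],[[80,-25,-40],[0,0,0],0.5]]' 12
python3 - <<'E'
from h import *
im,p=snap("wrist","w3")
print(togo([0.467,0.3025,0.09],99))
E
```

```text
clock: 4.35
position: [0.5223, 0.1257, 0.0491]
orientation: [180.0, -0.0, 100.7]
wrist_force: [0.7, 0.7, 0.4]
gripper_width: 0.0226
clock: 4.85
position: [0.5211, 0.1245, 0.0629]
orientation: [-179.8, 0.0, 100.6]
wrist_force: [-0.2, 0.2, 1.2]
gripper_width: 0.0455
clock: 5.25
position: [0.4841, 0.199, 0.1049]
orientation: [179.8, -0.0, 100.4]
wrist_force: [-0.4, 0.8, -0.7]
gripper_width: 0.0456
[array([95.5,  6.8, 14.8]), array([-0.05, -0.27,  1.95])]
```

View pics/w3.png

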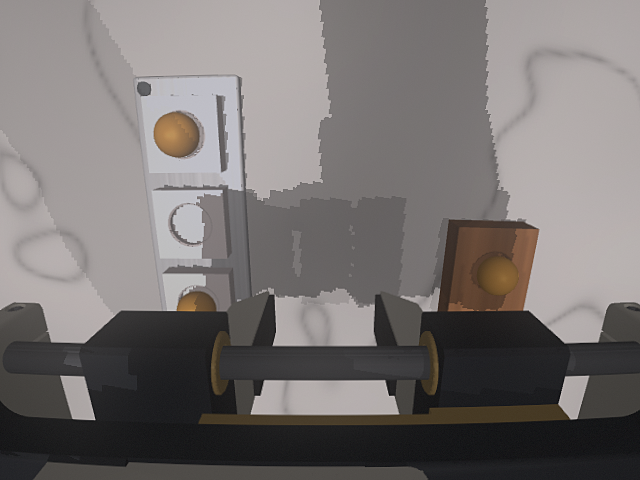

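```bash
python3 - <<'E'
from h import *
_,p=load("w3"); print(plane(p,[[497,275]],.027).round(4),plane(p,[[198,305]],.027).round(4))
E
python3 -m jog '[[[40,3,0],[0,0,2],0.5],[[80,6,0],[0,0,2],0.5],[[92,5,10],[0,0,2],0.5],[[92,5,15],[0,0,2],0.5],[[92,5,15],[0,0,2],0.5]]' 12
python3 - <<'E'
from h import *
print(togo([0.467,0.3025,0.0475],99))
E
```

```text
[[0.4671 0.302  0.027 ]] [[0.5196 0.1251 0.027 ]]
clock: 5.8
position: [0.4704, 0.2886, 0.0879]
orientation: [-179.9, 0.1, 98.6]
wrist_force: [-0.1, -0.1, 0.5]
gripper_width: 0.0458
[array([14.3, -1.2, 40.4]), array([-0.11,  0.11, -0.42])]
```

```bash
python3 -m jog '[[[13,-1,5],[0,0,0],0.5],[[13,-1,5],[0,0,0],0.5],[[13,-1,25],[0,0,0],0.5],[[13,-1,40],[0,0,0],0.5],[[13,-1,40],[0,0,0],0.5]]' 12
python3 -m jog '[[[0,0,0],[0,0,0],0.5],[[0,0,0],[0,0,0],0.95],[[0,0,0],[0,0,0],0.95],[[0,0,0],[0,0,0],0.95],[[0,0,0],[0,0,0],0.95]]' 12
```

```text
clock: 6.3
position: [0.4672, 0.3017, 0.0475]
orientation: [-179.9, 0.1, 98.6]
wrist_force: [0.4, 0.5, -0.2]
gripper_width: 0.0459
clock: 6.8
position: [0.4681, 0.3031, 0.0493]
orientation: [180.0, -0.0, 98.6]
wrist_force: [0.5, 0.6, 0.7]
gripper_width: 0.023
```

```bash
python3 -m jog '[[[0,0,-20],[0,0,0],0.95],[[0,0,-45],[0,0,0],0.95],[[-40,-5,-45],[0,0,-1],0.95],[[-85,-12,-45],[0,0,-2],0.95],[[-130,-18,-45],[0,0,-2],0.95]]' 12
python3 - <<'E'
from h import *
print(togo([0.4714,0.115,0.094],100.6),arm.state()["gripper_width"])
E
```

```text
clock: 7.3
position: [0.4695, 0.1707, 0.0943]
orientation: [180.0, -0.0, 100.7]
wrist_force: [1.4, -0.7, 0.2]
gripper_width: 0.023
[array([-55.1,  -8.5,   0.3]), array([ 0.05, -0.01,  0.12])] 0.022961810682117105
```

```bash
python3 -m jog '[[[-35,-6,0],[0,0,0],0.95],[[-55,-9,0],[0,0,0],0.95],[[-55,-9,0],[0,0,0],0.95],[[-55,-9,0],[0,0,0],0.95]]' 12
python3 - <<'E'
from h import *
print(togo([0.4714,0.115,0.049],100.6),arm.state()["gripper_width"])
im,p=snap("wrist","w4")
E
```

```text
clock: 7.7
position: [0.4711, 0.1162, 0.0942]
orientation: [180.0, -0.0, 100.5]
wrist_force: [-0.4, 0.9, -0.3]
gripper_width: 0.0228
[array([-1.3,  0.1, 45.2]), array([ 0.03, -0.02, -0.05])] 0.02281417391735643
```

View pics/w4.png

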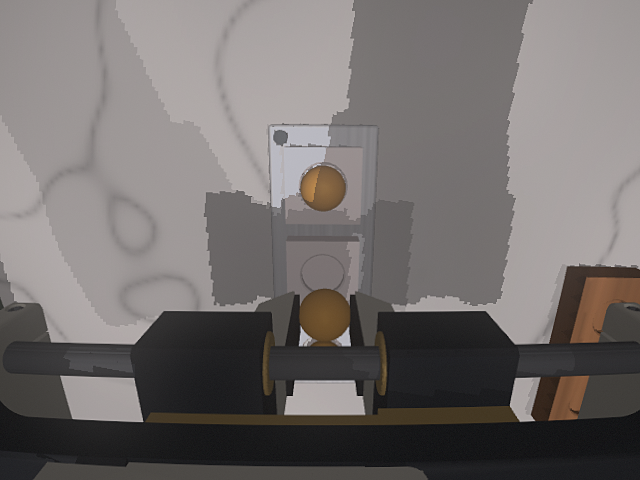

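```bash
python3 -m jog '[[[-1,0,20],[0,0,0],0.95],[[-1,0,36],[0,0,0],0.95],[[-1,0,45],[0,0,0],0.95],[[-1,0,45],[0,0,0],0.95],[[-1,0,45],[0,0,0],0.95]]' 12
python3 -m jog '[[[0,0,0],[0,0,0],0.8],[[0,0,0],[0,0,0],0.6],[[0,0,0],[0,0,0],0.5],[[0,0,0],[0,0,0],0.5],[[0,0,-15],[0,0,0],0.5]]' 12
python3 -m jog '[[[0,0,-45],[0,0,0],0.4],[[0,0,-90],[0,0,0],0.4],[[-40,0,-110],[0,0,0],0.4],[[-80,0,-120],[0,0,0],0.4]]' 12
python3 - <<'E'
from h import *
im,p=snap("wrist","w5")
print(arm.state()["position"])
E
```

```text
clock: 8.25
position: [0.471, 0.1158, 0.049]
orientation: [-180.0, -0.0, 100.7]
wrist_force: [-0.2, -0.0, -0.1]
gripper_width: 0.0225
clock: 8.75
position: [0.47, 0.1147, 0.063]
orientation: [-179.9, 0.0, 100.6]
wrist_force: [-0.2, 0.8, -0.6]
gripper_width: 0.0452
clock: 9.15
position: [0.487, 0.0367, 0.1866]
orientation: [179.7, -0.0, 100.8]
wrist_force: [1.3, -0.9, -0.7]
gripper_width: 0.0551
[0.48814145 0.02831126 0.18727641]
```

View pics/w5.png

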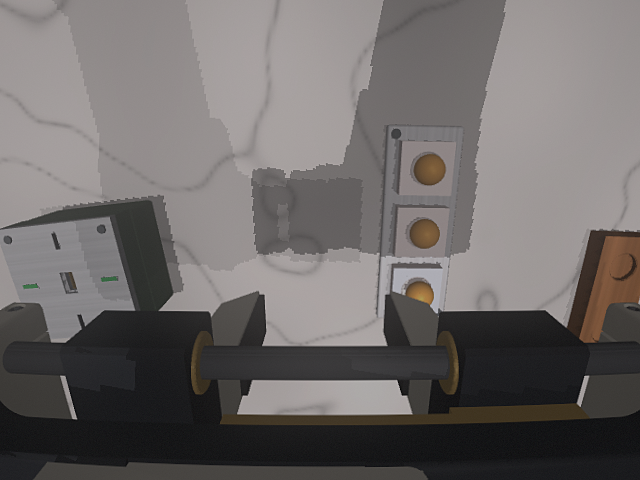

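```bash
python3 - <<'E'
from h import *
s=arm.state();print(s["q"])
for yy in [(0.57,-0.146,0.2),]: print(togo(yy,106))
_,p=load("w5");print(plane(p,[[69,283],[56,241],[81,320],[30,286],[110,279]],.07).round(4).tolist())
E
```

```text
[-16.05107898  16.13581221   7.83936248 114.17736055  -2.60791064
  49.56600355  93.44802978]
[array([-186.2,   49.5,  -11.8]), array([ 0.28,  0.21, -5.72])]
[[0.5459, -0.145, 0.07], [0.5147, -0.1541, 0.07], [0.5753, -0.1363, 0.07], [0.5547, -0.1762, 0.07], [0.5365, -0.1136, 0.07]]
```

```bash
python3 -m jog '[[[-45,10,-5],[0,0,-1],0.4],[[-90,25,-8],[0,0,-3],0.4],[[-135,40,-10],[0,0,-4],0.4],[[-178,50,-10],[0,0,-6],0.4],[[-178,50,-10],[0,0,-6],0.4]]' 12
python3 -m jog '[[[0,0,0],[0,0,0],0.4],[[0,0,0],[0,0,0],0.4]]' 12
python3 - <<'E'
from h import *
im,p=snap("wrist","w6")
s=arm.state();print(s["position"],s["orientation"],s["q"])
E
```

```text
clock: 9.7
position: [0.5686, -0.1367, 0.1938]
orientation: [180.0, 0.2, 106.2]
wrist_force: [-0.6, -0.3, 0.1]
gripper_width: 0.0549
clock: 9.9
position: [0.5671, -0.128, 0.1935]
orientation: [-180.0, -0.1, 106.6]
wrist_force: [-0.0, 0.8, 0.5]
gripper_width: 0.0547
[ 0.56717948 -0.12764553  0.19368455] [-1.79975855e+02 -6.40808260e-02  1.06694356e+02] [  0.47434282  23.98204757   9.62491513 101.13089131  -4.7968655
  55.33127192 118.71269614]
```

View pics/w6.png

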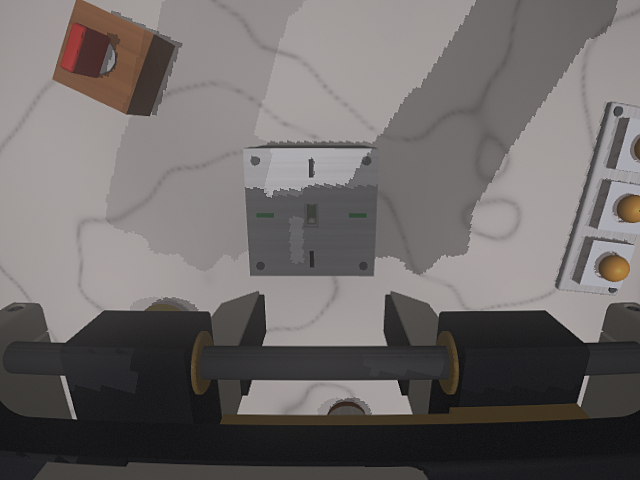

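```bash
python3 - <<'E'
from h import *
im,p=load("w6")
hsv=cv2.cvtColor(im,cv2.COLOR_BGR2HSV); g=cv2.cvtColor(im,cv2.COLOR_BGR2GRAY)
def dark(x0,x1,y0,y1):
    r=g[y0:y1,x0:x1].astype(float); med=np.median(r); w=np.clip(med*0.75-r,0,None); yy,xx=np.mgrid[y0:y1,x0:x1]
    return [(w*xx).sum()/w.sum(),(w*yy).sum()/w.sum()]
b1=dark(300,323,155,180);b2=dark(300,323,247,270)
gg,_=blobs(im,(50,80,20),(80,255,255),15);print([x for x in gg if 200<x[0][1]<230])
pts=[b1,b2];print(pts)
P=plane(p,pts,.07);print(P,"mid",P.mean(0),"yaw",np.degrees(np.arctan2(*(P[0]-P[1])[[1,0]]))%180)
G=plane(p,[x[0] for x in gg if 200<x[0][1]<230],.07);print(G,G.mean(0))
print("slot",plane(p,[[311.5,214]],.07))
z=im[180:250,280:345]; z1=im[0:120,40:190]
cv2.imwrite("pics/z6.png",np.hstack([cv2.resize(z,(560,600),interpolation=2)]))
cv2.imwrite("pics/z6b.png",cv2.resize(z1,None,fx=5,fy=5,interpolation=2))
b,m=blobs(im,(0,150,40),(8,255,255),50); b2_,m2=blobs(im,(172,150,40),(180,255,255),50); print(b,b2_)
E
```

```text
[([357.27, 214.98], [349, 214, 17, 3, 49])]
[[np.float64(310.62857846760284), np.float64(167.75880758807588)], [np.float64(311.29411764705884), np.float64(258.3970588235294)]]
[[ 0.5143626  -0.15385214  0.07      ]
 [ 0.57580501 -0.13568685  0.07      ]] mid [ 0.54508381 -0.14476949  0.07      ] yaw 16.470175325687165
[[ 0.53613958 -0.11390287  0.07      ]] [ 0.53613958 -0.11390287  0.07      ]
slot [[ 0.5445679  -0.14452812  0.07      ]]
[([72.21, 46.34], [61, 23, 24, 48, 554])] []
```

View pics/z6.png

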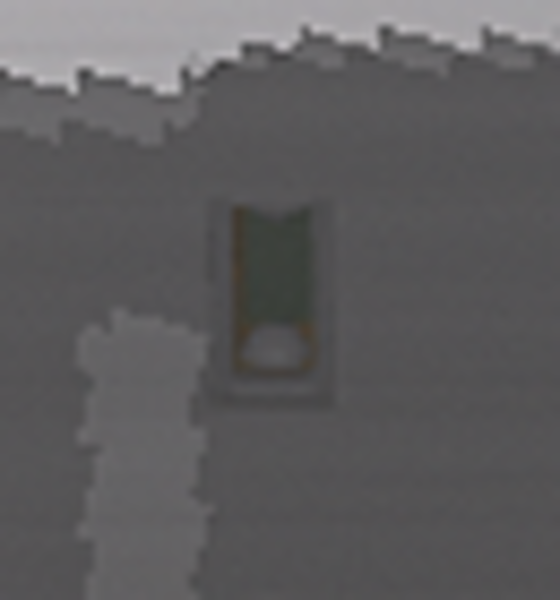

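View pics/z6b.png

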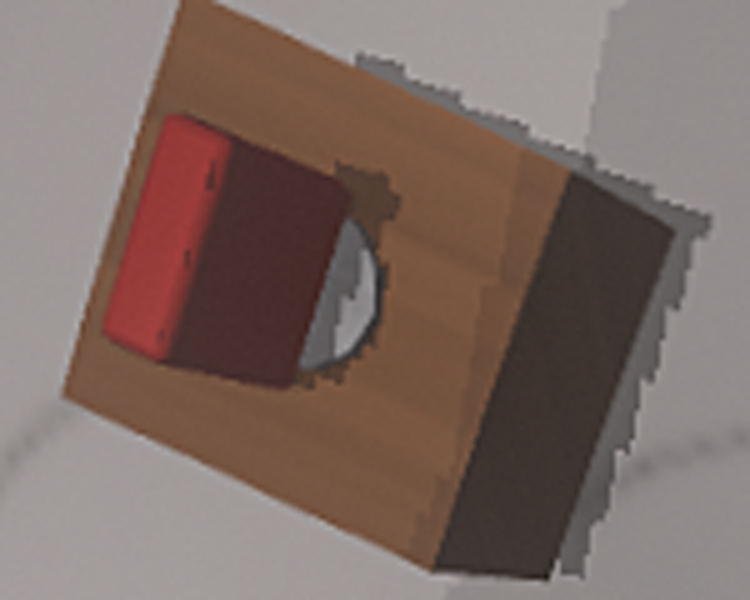

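```bash
python3 - <<'E'
from h import *
im,p=load("w6")
c=np.array([[178,118],[232,145],[165,360],[105,332]])/5+[40,0]
P=plane(p,c,.074);print(P.round(4).tolist(),P.mean(0));d=(P[0]+P[1]-P[2]-P[3]);print(np.degrees(np.arctan2(d[1],d[0]))%180)
s=np.array([[180,-5],[570,175],[435,570],[65,395]])/5+[40,0]
P=plane(p,s,.04);print(P.round(4).tolist(),P.mean(0));d=(P[0]+P[1]-P[2]-P[3]);print(np.degrees(np.arctan2(d[1],d[0]))%180)
print("slot",plane(p,[[311.7,215.3]],.07))
_,t=load("top0")
z=np.array([[737,176],[757,177],[752,216],[733,215]])/2.5+[200,230]
P=plane(t,z,.074);print("top",P.mean(0))
print(togo([0.51,-0.322,0.2],83))
E
```

```text
[[0.4684, -0.3202, 0.074], [0.4699, -0.3126, 0.074], [0.4975, -0.3174, 0.074], [0.4961, -0.3259, 0.074]] [ 0.48295067 -0.31902475  0.074     ]
169.19815977982256
[[0.4494, -0.3452, 0.04], [0.459, -0.2853, 0.04], [0.5172, -0.2949, 0.04], [0.5071, -0.3542, 0.04]] [ 0.48316226 -0.31989984  0.04      ]
170.84163299605038
slot [[ 0.54541148 -0.14414052  0.07      ]]
top [ 0.48304916 -0.31653892  0.074     ]
[array([-169.7, -110.6,   -6.5]), array([-0.04, -0.06, 23.69])]
```

```bash
python3 -m jog '[[[-35,-20,0],[0,0,6],0.4],[[-75,-45,0],[0,0,13],0.4],[[-115,-70,0],[0,0,20],0.4],[[-150,-92,0],[0,0,26],0.4],[[-160,-98,10],[0,0,26],0.4]]' 12
python3 -m jog '[[[0,0,0],[0,0,0],0.4],[[0,0,0],[0,0,0],0.4]]' 12
python3 - <<'E'
from h import *
im,p=snap("wrist","w7")
s=arm.state();print(s["position"],s["orientation"],s["q"])
E
```

```text
clock: 10.45
position: [0.5179, -0.3151, 0.1853]
orientation: [179.9, 0.2, 80.2]
wrist_force: [0.0, -0.0, 0.5]
gripper_width: 0.0547
clock: 10.65
position: [0.5201, -0.3081, 0.1835]
orientation: [-180.0, -0.1, 80.8]
wrist_force: [0.5, 0.5, -0.7]
gripper_width: 0.055
[ 0.52050034 -0.30779572  0.18382086] [-1.79991177e+02 -1.00809744e-01  8.08373877e+01] [ 13.25385142  27.0276018   17.68002807  98.89760609  -9.73872336
  55.6126398  115.4854101 ]
```

View pics/w7.png

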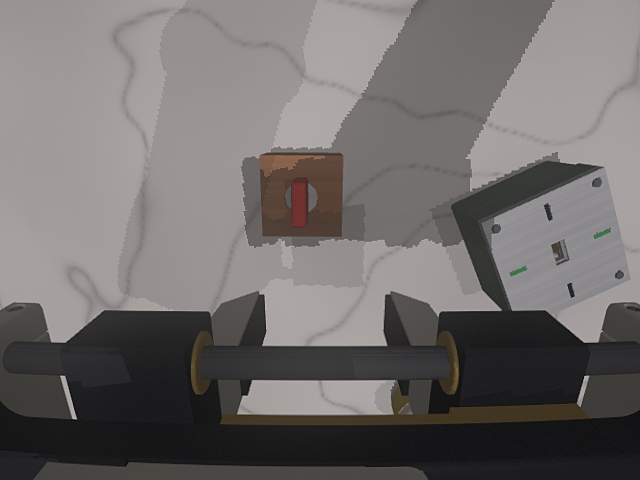

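```bash
python3 - <<'E'
from h import *
im,p=load("w7")
b,m=blobs(im,(0,130,50),(6,255,255),50); b2,m2=blobs(im,(170,130,50),(180,255,255),30);print(b,b2)
cv2.imwrite("pics/z7.png",cv2.resize(im[145:245,250:350],None,fx=6,fy=6,interpolation=2))
E
```

```text
[([298.47, 204.23], [291, 183, 15, 44, 612])] []
```

View pics/z7.png

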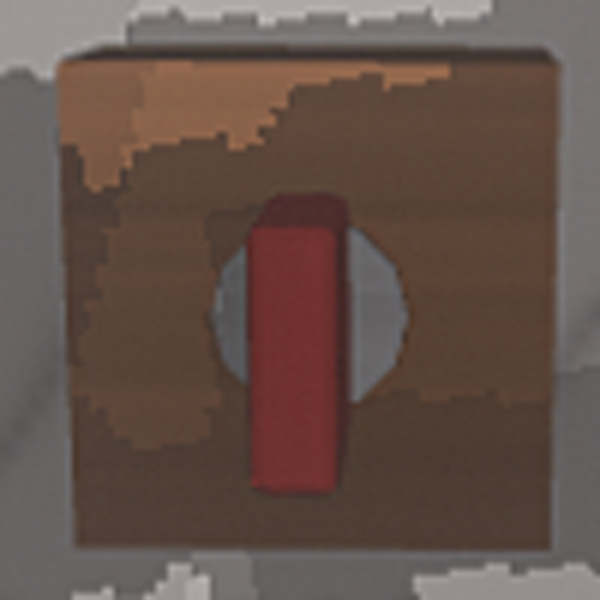

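```bash
python3 - <<'E'
from h import *
im,p=load("w7")
f=lambda a:np.array(a)/6+[250,145]
P=plane(p,f([[250,226],[337,226],[335,492],[253,492]]),.074);print(P.round(4),P.mean(0));d=P[0]+P[1]-P[2]-P[3];print(np.degrees(np.arctan2(d[1],d[0]))%180)
print("collar",plane(p,f([[311,317]]),.043))
P=plane(p,f([[58,62],[560,62],[551,548],[75,548]]),.04);print("stand",P.mean(0));
d=P[0]+P[1]-P[2]-P[3];print(np.degrees(np.arctan2(d[1],d[0]))%180)
print(plane(p,[[560,252],],.07))
print(togo([0.483,-0.3192,0.11],80.5))
E
```

```text
[[ 0.4678 -0.3216  0.074 ]
 [ 0.4693 -0.3124  0.074 ]
 [ 0.4981 -0.3177  0.074 ]
 [ 0.4966 -0.3266  0.074 ]] [ 0.48295795 -0.31956403  0.074     ]
169.8076613239753
collar [[ 0.48333745 -0.3194877   0.043     ]]
stand [ 0.48315335 -0.31966758  0.04      ]
170.30381164845
[[ 0.54530438 -0.14413895  0.07      ]]
[array([-17.4, -35.2,  73.8]), array([-0.01, -0.1 ,  0.34])]
```

```bash
python3 -m jog '[[[-16,-30,15],[0,0,0],0.5],[[-17,-36,40],[0,0,0],0.6],[[-17,-36,60],[0,0,0],0.6],[[-17,-36,68],[0,0,0],0.6],[[-17,-36,68],[0,0,0],0.6]]' 12
python3 -m jog '[[[0,0,0],[0,0,0],0.6],[[0,0,0],[0,0,0],0.6]]' 12
python3 - <<'E'
from h import *
print(togo([0.483,-0.3195,0.072],80.1))
E
```

```text
clock: 11.2
position: [0.4817, -0.3196, 0.1153]
orientation: [-179.9, -0.1, 80.8]
wrist_force: [-0.8, 0.3, -0.0]
gripper_width: 0.0369
clock: 11.4
position: [0.4822, -0.3215, 0.117]
orientation: [179.9, 0.0, 80.7]
wrist_force: [0.6, 0.1, -0.3]
gripper_width: 0.0368
[array([ 2.1,  0.4, 45. ]), array([0.1 , 0.02, 0.56])]
```

```bash
python3 -m jog '[[[2,0.5,15],[0,0,0.5],0.6],[[2,0.5,35],[0,0,0.5],0.6],[[2,0.5,45],[0,0,0.5],0.6],[[2,0.5,45],[0,0,0.5],0.6],[[2,0.5,45],[0,0,0.5],0.6]]' 12
python3 - <<'E'
from h import *
print(togo([0.483,-0.3195,0.072],80.1)); print(arm.state()["wrist_force"])
im,p=snap("wrist","w8")
E
```

```text
clock: 11.9
position: [0.4822, -0.32, 0.0715]
orientation: [180.0, 0.0, 80.1]
wrist_force: [-0.4, 0.0, 0.0]
gripper_width: 0.0367
[array([ 0.6,  0.7, -0.5]), array([ 0.03,  0.01, -0.  ])]
[-0.35033381  0.00620765  0.0126766 ]
```

View pics/w8.png

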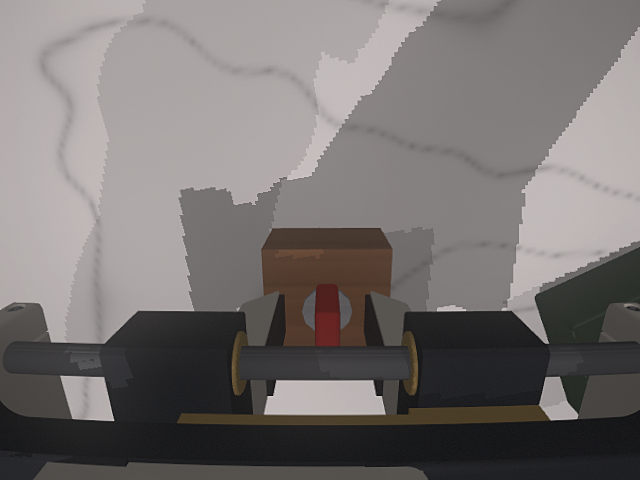

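```bash
python3 -m jog '[[[0.5,0.5,0],[0,0,0],0.8],[[0.5,0.5,0],[0,0,0],1],[[0.5,0.5,0],[0,0,0],1],[[0.5,0.5,0],[0,0,0],1],[[0.5,0.5,0],[0,0,0],1]]' 12
python3 -m jog '[[[0,0,0],[0,0,0],1],[[0,0,0],[0,0,0],1],[[0,0,0],[0,0,0],1]]' 40
python3 - <<'E'
from h import *
s=arm.state();print(s["wrist_force"],s["ft_torque"],s["position"])
E
```

```text
clock: 12.45
position: [0.4826, -0.3193, 0.0711]
orientation: [180.0, 0.0, 80.1]
wrist_force: [-0.3, 2.0, 1.9]
gripper_width: 0.0098
clock: 12.75
position: [0.4826, -0.3193, 0.0711]
orientation: [180.0, -0.0, 80.1]
wrist_force: [-1.6, 1.2, 5.3]
gripper_width: 0.0096
[-1.58602043  1.1929172   5.25221335] [0.16027402 0.15050624 0.0248985 ] [ 0.48264779 -0.3192755   0.07112806]
```

```bash
python3 -m jog '[[[0,0,-10],[0,0,0],1],[[0,0,-30],[0,0,0],1],[[0,0,-55],[0,0,0],1],[[0,0,-75],[0,0,0],1],[[0,0,-85],[0,0,0],1]]' 40
python3 - <<'E'
from h import *
print(togo([0.545,-0.1445,0.15],106.4),arm.state()["gripper_width"])
E
```

```text
clock: 13.25
position: [0.4831, -0.3198, 0.158]
orientation: [179.9, 0.0, 80.1]
wrist_force: [0.8, 1.0, 0.7]
gripper_width: 0.0095
[array([183.4,  30.8,   7.9]), array([  0.12,   0.08, -26.31])] 0.00948909235131369
```

```bash
python3 -m jog '[[[35,6,0],[0,0,-5],1],[[75,12,0],[0,0,-11],1],[[115,18,0],[0,0,-17],1],[[150,25,0],[0,0,-22],1],[[170,29,0],[0,0,-26],1]]' 40
python3 -m jog '[[[8,2,0],[0,0,0],1],[[8,2,0],[0,0,0],1],[[8,2,0],[0,0,0],1]]' 40
python3 - <<'E'
from h import *
print(togo([0.545,-0.1445,0.15],106.4),arm.state()["gripper_width"])
im,p=snap("wrist","w9")
E
```

```text
clock: 13.75
position: [0.5411, -0.1533, 0.1557]
orientation: [180.0, -0.1, 106.5]
wrist_force: [0.2, -0.3, -0.5]
gripper_width: 0.0101
clock: 14.05
position: [0.5392, -0.1506, 0.1559]
orientation: [-179.9, 0.0, 105.9]
wrist_force: [0.0, -0.6, -0.4]
gripper_width: 0.0098
[array([4.3, 7.3, 5.9]), array([-0.05,  0.05, -0.52])] 0.009761120847261022
```

View pics/w9.png

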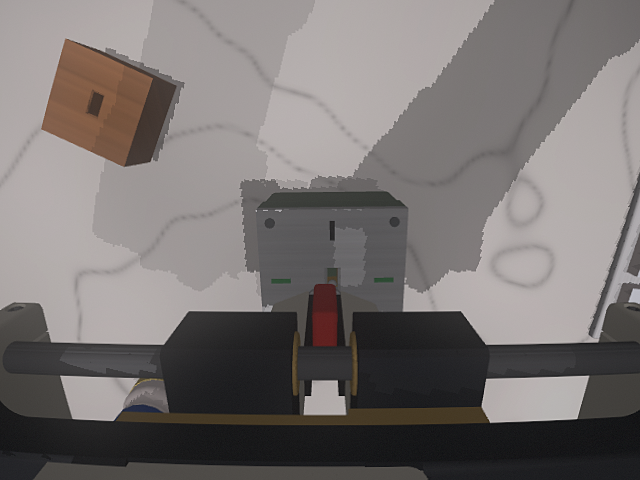

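```bash
python3 -m jog '[[[4,7,3],[0,0,-0.5],1],[[4,7,6],[0,0,-0.5],1],[[4,7,6],[0,0,-0.5],1],[[4,7,6],[0,0,-0.5],1],[[4,7,6],[0,0,-0.5],1]]' 40
python3 - <<'E'
from h import *
print(togo([0.545,-0.1445,0.15],106.4),arm.state()["gripper_width"])
im,p=snap("wrist","w10");snap("scene","s10")
cv2.imwrite("pics/z10.png",cv2.resize(im[240:360,250:410],None,fx=5,fy=5,interpolation=2))
E
```

```text
clock: 14.6
position: [0.5455, -0.143, 0.1499]
orientation: [-180.0, -0.0, 106.6]
wrist_force: [0.2, -0.9, -0.4]
gripper_width: 0.0098
[array([-1.3, -0.9, -0.1]), array([-0.01, -0.  ,  0.18])] 0.009795138433851575
```

View pics/z10.png

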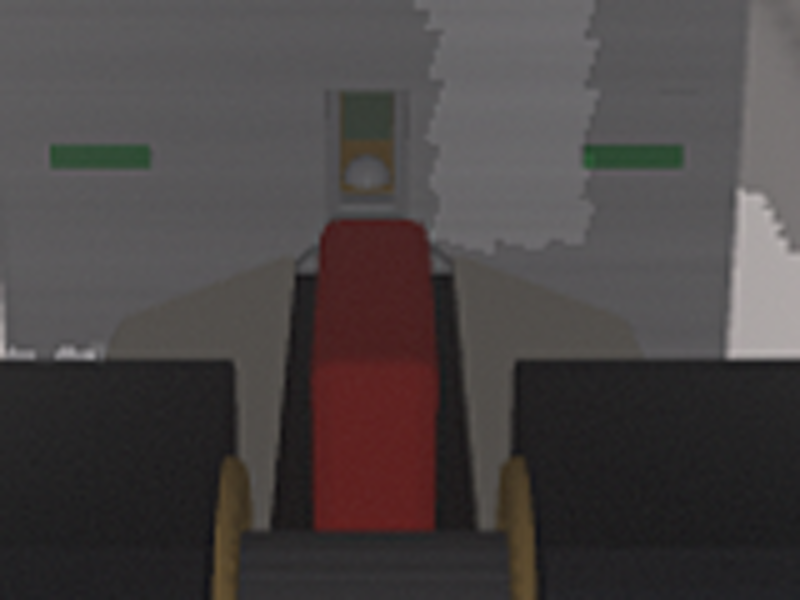

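```bash
python3 - <<'E'
from h import *
im,p=load("w10")
th=np.radians(16.5);u=np.array([np.cos(th),np.sin(th)]);v=np.array([-u[1],u[0]])
tcp=arm.state()["position"];print(tcp)
f=lambda a:np.array(a)/5+[250,240]
for nm,px,z,off in (("backlow",[375,221],.1219,15),("backtop",[375,360],.1529,15),("slot",[367,155],.07,0),("green",[367,157],.07,0)):
    P=plane(p,f([px]),z)[0][:2]+off*.001*u; print(nm,P.round(4),"rel tcp along/across mm",((P-tcp[:2])@u*1000).round(2),((P-tcp[:2])@v*1000).round(2))
E
```

```text
[ 0.54561379 -0.14286071  0.14998688]
backlow [ 0.5471 -0.1429] rel tcp along/across mm 1.39 -0.42
backtop [ 0.5458 -0.1433] rel tcp along/across mm 0.01 -0.46
slot [ 0.5454 -0.1443] rel tcp along/across mm -0.64 -1.3
green [ 0.5456 -0.1442] rel tcp along/across mm -0.39 -1.3
```

```bash
python3 - <<'E'
import cv2
im=cv2.imread('pics/s10.png'); cv2.imwrite('pics/z10s.png',cv2.resize(im[130:280,160:340],None,fx=4,fy=4,interpolation=2))
E
```

```text
(no output)
```

View pics/z10s.png

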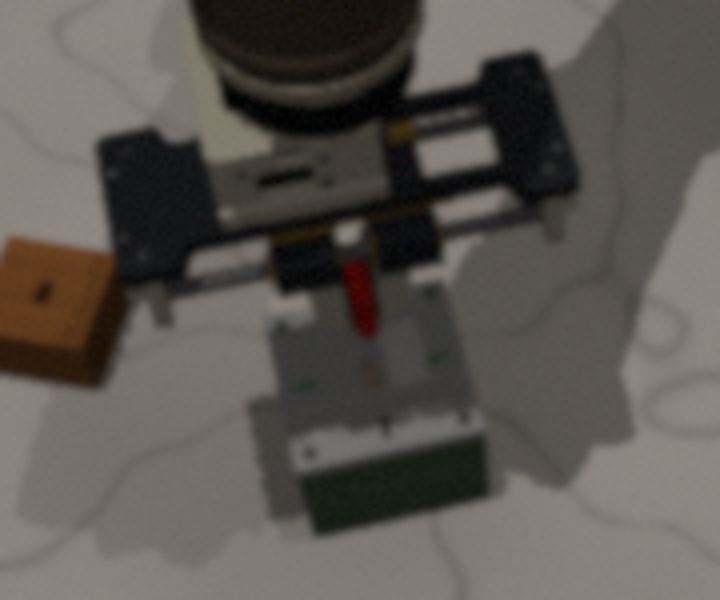

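```bash
python3 -m jog '[[[-1,-1,8],[0,0,0],1],[[-1,-1,16],[0,0,0],1],[[-1,-1,22],[0,0,0],1],[[-1,-1,22],[0,0,0],1],[[-1,-1,22],[0,0,0],1]]' 40
python3 - <<'E'
from h import *
s=arm.state();print(s["position"],togo([0.5447,-0.144,0.1],106.45))
im,p=snap("wrist","w11")
cv2.imwrite("pics/z11.png",cv2.resize(im[240:360,250:410],None,fx=5,fy=5,interpolation=2))
E
```

```text
clock: 15.2
position: [0.5448, -0.144, 0.1276]
orientation: [-180.0, -0.0, 106.6]
wrist_force: [-0.9, 0.0, -0.4]
gripper_width: 0.0103
[ 0.5448095  -0.14398049  0.12758495] [array([ 0. , -0.1, 27.6]), array([-0.03, -0.02,  0.15])]
```

View pics/z11.png

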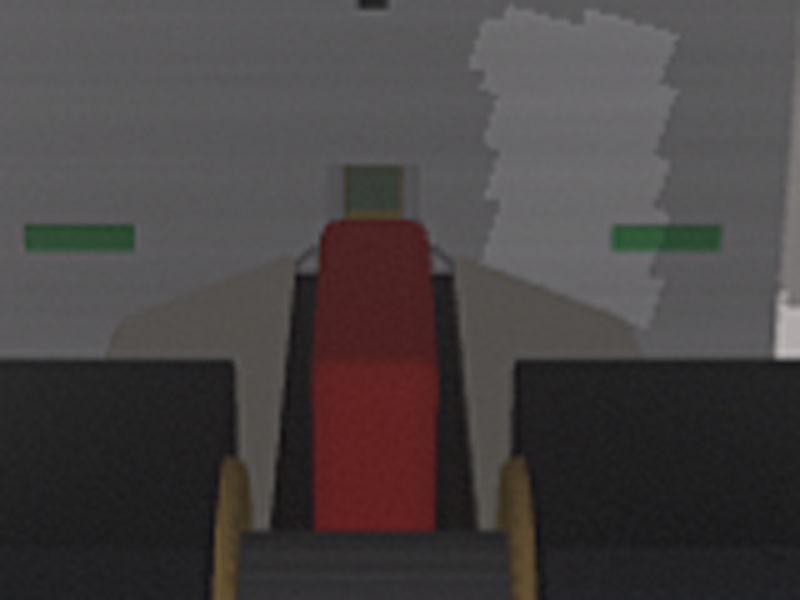

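```bash
python3 -m jog '[[[0,0,4],[0,0,0],1],[[0,0,8],[0,0,0],1],[[0,0,8],[0,0,0],1]]' 40
python3 -m jog '[[[0,0,3],[0,0,0],1],[[0,0,7],[0,0,0],1],[[0,0,7],[0,0,0],1]]' 45
```

```text
clock: 15.55
position: [0.5446, -0.1439, 0.1193]
orientation: [-180.0, -0.0, 106.6]
wrist_force: [0.3, -0.6, 0.6]
gripper_width: 0.0097
clock: 15.85
position: [0.5446, -0.1439, 0.1123]
orientation: [-180.0, -0.0, 106.6]
wrist_force: [-0.4, -0.3, -1.4]
gripper_width: 0.0101
```

```bash
python3 -m jog '[[[0,0,3],[0,0,3],1],[[0,0,4],[0,0,-4],1],[[0,0,5],[0,0,4],1],[[0,0,6],[0,0,-4],1],[[0,0,6],[0,0,0],1]]' 45
python3 - <<'E'
from h import *
s=arm.state();print(s["wrist_force"],s["ft_torque"],s["position"],s["orientation"])
E
```

```text
clock: 16.35
position: [0.5443, -0.1443, 0.1069]
orientation: [-179.9, -0.0, 106.9]
wrist_force: [-1.5, -0.2, 1.7]
gripper_width: 0.0095
[-1.46816104 -0.22628301  1.73103287] [-0.05612947  0.52411246  0.04375836] [ 0.54434205 -0.14430919  0.10689887] [-1.79942868e+02 -1.61155106e-02  1.06857453e+02]
```

```bash
python3 -m jog '[[[0,0,1],[0,0,4],1],[[0,0,2],[0,0,-4],1],[[0,0,3],[0,0,4],1],[[0,0,4],[0,0,-4],1],[[0,0,4],[0,0,0],1]]' 45
python3 - <<'E'
from h import *
s=arm.state();print(s["wrist_force"],s["ft_torque"],s["position"],s["orientation"])
im,p=snap("wrist","w12")
cv2.imwrite("pics/z12.png",cv2.resize(im[240:360,250:410],None,fx=5,fy=5,interpolation=2))
E
```

```text
clock: 16.85
position: [0.5455, -0.1442, 0.1032]
orientation: [179.9, 0.0, 106.9]
wrist_force: [1.1, -0.8, -0.1]
gripper_width: 0.0096
[ 1.13004181 -0.76701602 -0.08964006] [ 0.01119569 -0.23194644  0.03959687] [ 0.54554449 -0.14422747  0.1031845 ] [1.79932206e+02 3.53508074e-02 1.06875518e+02]
```

View pics/z12.png

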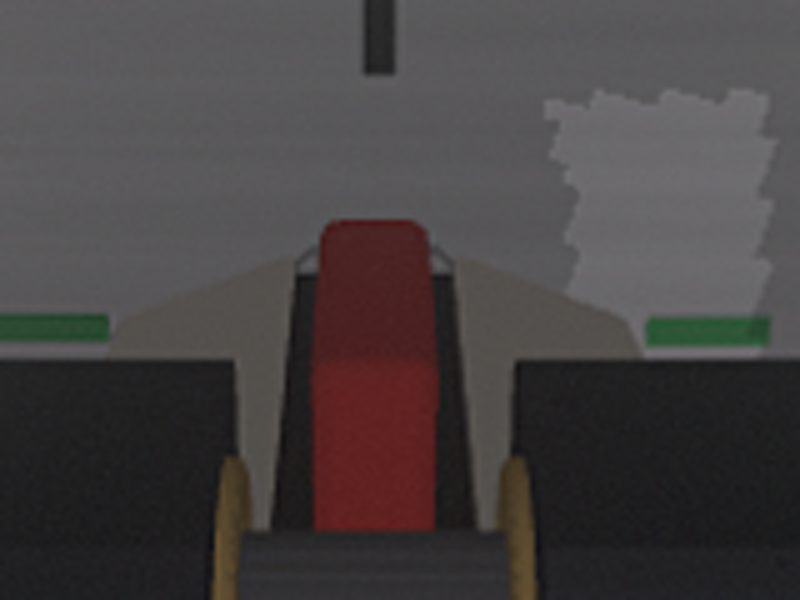

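```bash
python3 -m jog '[[[0,0,1],[0,0,2],1],[[0,0,2],[0,0,-2],1],[[0,0,2.5],[0,0,0],1],[[0,0,2.5],[0,0,0],1],[[0,0,2.5],[0,0,0],1]]' 45
python3 - <<'E'
from h import *
s=arm.state();print(s["wrist_force"],s["ft_torque"],s["position"],s["orientation"])
E
```

```text
clock: 17.4
position: [0.5456, -0.1439, 0.1011]
orientation: [179.9, 0.0, 106.5]
wrist_force: [-0.9, 1.4, 7.1]
gripper_width: 0.0097
[-0.94846807  1.39753303  7.10369168] [ 0.26533588  0.07082513 -0.03160253] [ 0.54558531 -0.14387627  0.10107976] [1.79926537e+02 1.79517590e-02 1.06517009e+02]
```

```bash
python3 -m jog '[[[0,0,0],[0,0,6],1],[[0,0,0],[0,0,12],1],[[0,0,0],[0,0,18],1],[[0,0,0],[0,0,24],1],[[0,0,0],[0,0,30],1]]' 50
python3 - <<'E'
from h import *
s=arm.state();print(s["wrist_force"],s["ft_torque"],s["position"],s["orientation"],s["q"])
E
```

```text
clock: 17.9
position: [0.5456, -0.1438, 0.1011]
orientation: [179.9, -0.0, 76.3]
wrist_force: [-0.3, 1.7, 4.9]
gripper_width: 0.0097
[-0.28018893  1.66836034  4.89991333] [0.21470092 0.01504297 0.09401206] [ 0.54560394 -0.14378921  0.10109776] [ 1.79924986e+02 -3.13022955e-02  7.62877355e+01] [ -2.83999433  29.57338659  17.0023298  109.199374   -12.28360891
  42.89797046  97.39184817]
```

```bash
python3 -m jog '[[[0,0,0],[0,0,6],1],[[0,0,0],[0,0,12],1],[[0,0,0],[0,0,18],1],[[0,0,0],[0,0,24],1],[[0,0,0],[0,0,30],1]]' 50
python3 -m jog '[[[0,0,0],[0,0,6],1],[[0,0,0],[0,0,12],1],[[0,0,0],[0,0,18],1],[[0,0,0],[0,0,24],1],[[0,0,0],[0,0,30],1]]' 50
python3 -m jog '[[[0,0,0],[0,0,2],1],[[0,0,0],[0,0,3],1],[[0,0,0],[0,0,3],1]]' 50
python3 - <<'E'
from h import *
s=arm.state();print(s["wrist_force"],s["ft_torque"],s["position"],s["orientation"],s["q"])
im,p=snap("wrist","w13"); snap("top","t13"); snap("scene","s13")
cv2.imwrite("pics/z13.png",cv2.resize(im[240:360,250:410],None,fx=5,fy=5,interpolation=2))
E
```

```text
clock: 18.4
position: [0.5457, -0.1438, 0.1011]
orientation: [179.9, -0.1, 46.3]
wrist_force: [0.4, 1.3, 6.0]
gripper_width: 0.0097
clock: 18.9
position: [0.5458, -0.1438, 0.1011]
orientation: [180.0, -0.1, 16.3]
wrist_force: [0.3, 1.1, 6.4]
gripper_width: 0.0097
clock: 19.2
position: [0.5458, -0.1439, 0.1011]
orientation: [180.0, -0.1, 13.5]
wrist_force: [0.8, 0.1, 6.6]
gripper_width: 0.0093
[0.80950542 0.13700071 6.57043595] [ 0.11735605 -0.05976512  0.07962787] [ 0.54582653 -0.14387951  0.10108475] [ 1.79972559e+02 -9.30011541e-02  1.35073467e+01] [-14.81892434  32.39602283  34.6478589  110.17477337 -25.50314102
  45.09368473  47.53484091]
```

View pics/z13.png

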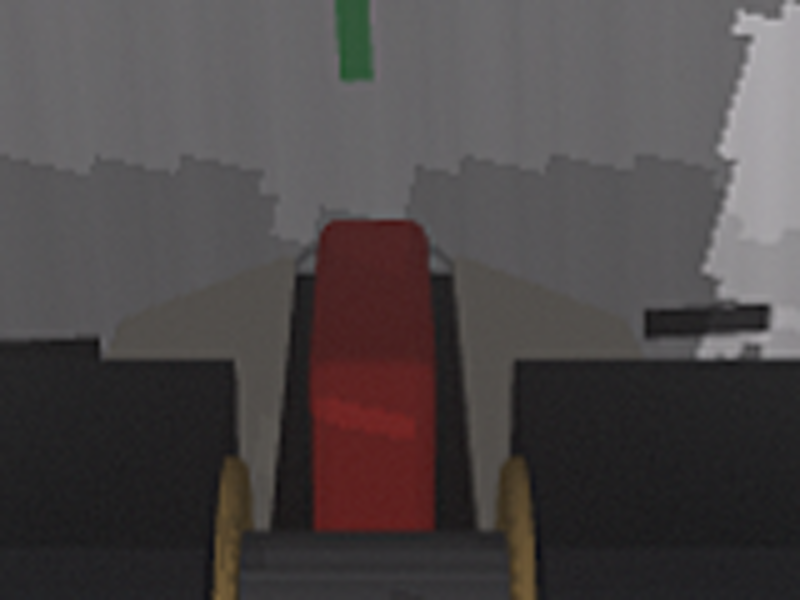

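View pics/w13.png

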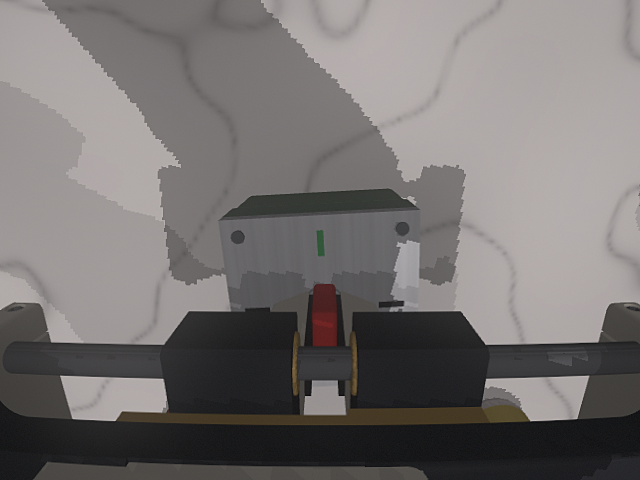

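View pics/t13.png

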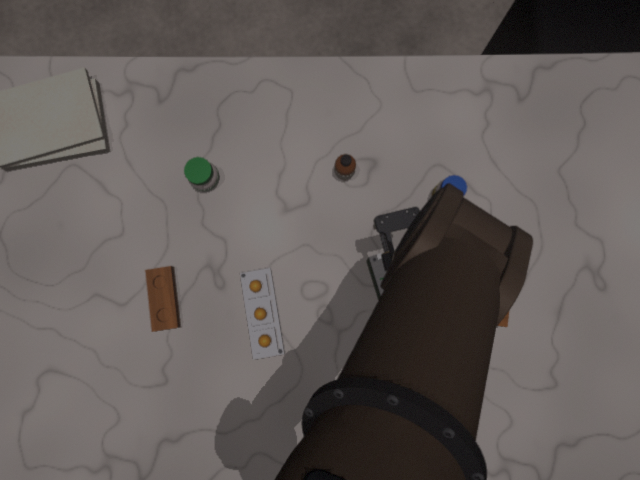

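```bash
python3 -m jog '[[[0,0,0],[0,0,1],1],[[0,0,0],[0,0,1],1],[[0,0,0],[0,0,1],1],[[0,0,0],[0,0,1],1],[[0,0,0],[0,0,1],1]]' 50
python3 - <<'E'
from h import *
s=arm.state();print(s["wrist_force"],s["ft_torque"],s["orientation"],abs(s["qd"]).max())
for n in("t13",):
    im,p=load(n); b,_=blobs(im,(13,118,40),(30,255,255),40)
    for c,q in b:
        if q[4]<200: print(c,plane(p,c,.027).round(4))
print(arm.hand_in())
E
```

```text
clock: 19.85
position: [0.5458, -0.1439, 0.1011]
orientation: [180.0, -0.1, 12.5]
wrist_force: [0.4, 0.9, 6.1]
gripper_width: 0.0099
[0.44756953 0.93694196 6.09856889] [ 0.08558206 -0.08377211  0.0731255 ] [ 1.79982248e+02 -1.01322815e-01  1.25421223e+01] 0.10058125718088749
[255.1, 285.67] [[0.5234 0.1255 0.027 ]]
[259.86, 313.45] [[0.4708 0.1153 0.027 ]]
[264.21, 340.38] [[0.4207 0.1061 0.027 ]]
the job is handed in; nothing more can be done
None
```

The job is handed in at about 20 s of the 67 s allowed. Both loose balls are in the empty cups, and the key is fully home, turned clockwise and still held. The hand-in gave no verdict, so the result rests on my own checks.

- **Balls:** In the last top picture, the two placed balls and ball a were each within about 1 mm of my measured cup centres. Ball a had not moved.
- **Key insertion:** The key went past the pins with small twists and only light force. It stopped on the plate with about 7 N at the expected height (TCP z 0.1011 m). Close-up pictures showed no slip in the fingers.
- **Key turn:** The final turn was about 94° from the slot direction. With the stated play, that puts the plug at roughly 1.5 rad. I inferred this from the tool angle and a wrist moment of about 0.07 N m; the plug angle cannot be read directly.
- **Grip at hand-in:** The grip was set to 50 N with about 6 N of downward push, and the arm was still.
- **Bottles:** In the last top picture, the tub and the amber bottle were where they started. The white jar was partly hidden by the arm, but its visible cap had not moved.

None of the checks failed or disagreed.

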